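# Fill the jar row, then hold the cedar-ball dish up, turned a quarter

### The job

I am about to wipe the counter: stand the loose green jar upright on the dark felt disc, so that it completes the neat row on the wooden riser without shifting the two amber jars, and let go of it. Then take the cedar-ball dish by its brass arch, lift it straight up at least 10 cm off its mat, and only then turn it a quarter turn anticlockwise (seen from above), so that its blue lip points to the side of the mat with the dark stripe. Keep the dish level and the ball inside the blue ring all the while, leave the other things on the counter alone, and finish still holding the dish up there above its mat.

Things in the scene. Friction and masses are not known exactly. Their poses are not given: they have to be found in the camera images.
- riser: low wooden riser shelf fixed to the counter, 110 (x) x 250 (y) x 40 mm high; origin under its centre at counter height; its y axis runs along the row. The row has three places, at y = -75, 0 and +75 mm on its centre line; two hold amber jars, the third is the felt disc (which one varies)
- pad: flat dark blue felt disc, 52 mm across, under 1 mm thick (no obstacle), marking the empty place of the row; origin at its centre on top of the riser, 40 mm above the counter
- jar_c_mid (a point): centre (half-way up) of the loose green jar with a green lid: upright cylinder 48 mm across, 76 mm tall, about 150 g, standing on the counter at the start; z along its axis
- jar_a_mid (a point): centre (half-way up) of an amber jar with a steel lid, of the same size (48 mm across, 76 mm tall) already standing in the row
- jar_b_mid (a point): centre (half-way up) of the other amber jar in the row, of the same size
- mat: square pale green rubber mat, 170 x 170 x 4 mm thick, fixed on the counter; origin under its centre at counter height; a black stripe 18 mm wide runs along its +y edge
- dish_grip (a point): centre of the straight top bar of the dish's brass arch handle. The bar is 14 mm thick (along x), 140 mm long (along y) and 16 mm high, its centre 112 mm above the dish's underside and clear of the ball: about 58 mm of free space below the bar. Axes are the dish's: x towards the blue lip, z up. The round cream dish is 128 mm across and 26 mm high, about 300 g in all with its weight centred under the arch; at the start it stands centred on the mat with its axes along the mat's
- dish_well (a point): lowest point of the dish's inside, at its centre, 6 mm above its underside and 106 mm below dish_grip; the floor rises from it as a shallow 10 degree cone to the rim; a blue ring of 22 mm radius is painted round it
- dish_lip (a point): tip of the blue lip that stands out of the dish's rim, 84 mm from the dish's axis along the dish's x, 22 mm above its underside
- ball_center (a point): centre of the loose cedar ball, 40 mm across, about 18 g, resting at the dish's centre; it rolls if the dish is tilted or jerked
- dish: the same dish with its arch; origin at the centre of its underside, axes as for dish_grip
- jar_c: the same loose green jar; origin at the centre of its underside
- dispenser: chrome push dispenser (leave alone), 66 mm across, 154 mm tall; origin under its centre
- trimmer: black beard trimmer lying down (leave alone), 152 x 40 x 33 mm, long along its x; origin under its centre
- comb: cedar comb lying flat (leave alone), 140 x 38 x 6 mm, long along its x; origin under its centre
- file: steel nail file lying flat (leave alone), 160 x 14 x 6 mm, long along its x; origin under its centre
Not all that is in view belongs to the job. Several things look just like the jar_c: the one meant starts farthest to the robot's right.

How it is judged:
On the way, in this order (a step that is already met when the one before it is completed fails the run):
1. the green jar stands released and upright on the felt disc, completing the row (horizontal distance between jar_c_mid and pad below 0.013 m and z of jar_c_mid in the frame of riser between 0.072 and 0.084 m and angle between jar_c_mid's own z axis and vertical below 0.1 rad and contact force between jar_c and the fingers below 0.1 N and linear speed of jar_c below 0.03 m/s), for 0.2 s.
2. the dish is lifted 10 cm off its mat, level and not yet turned (z of dish_grip in the frame of mat above 0.212 m and angle between dish_grip's own z axis and vertical below 0.14 rad and angle between the x axis of dish_grip and the x axis of mat, either way round below 0.35 rad and x of dish_lip in the frame of mat above 0 m), for 0.1 s.
At the end, for the whole second after the job is handed in: Green jar released upright on the riser within 13 mm of the disc; dish held still, underside 100 mm or more above the counter, within 60 mm of the mat centre, tilt under 8 deg, lip turned to the striped side within 11 deg, ball inside the blue ring, amber jars and the rest not moved (all of step 1 and distance of each of jar_a_mid, jar_b_mid from where it was at the start of the episode below 0.012 m and distance of each of dispenser, trimmer, comb, file from where it was at the start of the episode below 0.02 m and z of dish_grip in the frame of mat above 0.212 m and angle between dish_grip's own z axis and vertical below 0.14 rad and horizontal distance between dish_grip and mat below 0.06 m and angle between the x axis of dish_grip and the y axis of mat, either way round below 0.2 rad and y of dish_lip in the frame of mat above 0.02 m and distance between ball_center and dish_well below 0.034 m and z of ball_center in the frame of dish_well above 0.01 m and contact force between dish and the fingers above 0.5 N and linear speed of dish below 0.03 m/s and angular speed of dish below 0.15 rad/s); the arm keeps its last pose, push and grip.
It fails at once if the ball rolls off the middle of the dish, past the blue ring (distance between ball_center and dish_well above 0.034 m).
It fails at once if the dish is tipped by more than 14 degrees (angle between dish_grip's own z axis and vertical above 0.25 rad).
It fails at once if an amber jar is shifted (distance of any of jar_a_mid, jar_b_mid from where it was at the start of the episode above 0.012 m).
It fails at once if the dispenser, trimmer, comb or nail file is disturbed (distance of any of dispenser, trimmer, comb, file from where it was at the start of the episode above 0.02 m).
It also fails if it takes over 58 s, if anything falls off the work surface, if the arm or the gripper's body presses on something with over 40 N, if the wrist force passes 120 N, or if a joint passes its speed limit or range.

### The arm

A 7-joint arm with a two-finger parallel gripper is mounted at the origin on the work surface. World frame = base frame: x ahead of the robot, y to its left, z up, the work surface at z = 0. Lengths are in m, angles in rad, forces in N, time in s.
With the tool pointing down it reaches from about 0.425 to 0.875 m from the base axis. Payload 8.4 kg.
Tool frame: the origin (TCP) lies at the very end of the fingers, on their centre line; the grasp point (between the pads) lies 19 mm behind it; z points along the fingers, y is the line along which they close (so a half turn about z gives the same grasp; the last joint's range is limited). The gripper opens to 87 mm and grips with 3 to 60 N. Pads are 19 mm wide; open, the fingers measure 117 mm over their backs; the gripper's body (75 mm by 190 mm) begins 51 mm behind the grasp point.
Start: joints at [1.149, 0.333, 0.04, 1.465, -0.013, 1.343, -0.059], TCP at [0.206, -0.616, 0.223] pointing down, gripper open.
Joint ranges: [-2.58, 2.58], [-0.38, 2.09], [-1.3, 1.39], [0.25, 2.4], [-1.5, 4.64], [0.08, 2.09], [-2.65, 2.65]. Speed limits (rad/s): [2.22, 2.22, 2.79, 2.79, 3.14, 3.14, 3.14].

### API

Orientations are given as a 3x3 rotation matrix whose columns are the frame's x, y, z axes.
In Python, from rig import get_state, get_image, job_done gives the robot as it stands.
- The arm moves only by the tool move_arm, never from a script. Its argument "motion" is one flat list of numbers, 7 for each row, row after row: the closure, from -1 (fully open) to 1 (shut), so that 0 is half open, then the shift along the tool's x, y, z in cm, then the turn, a rotation vector about the tool's x, y, z in rad. A call has 1 to 20 rows; each row is the pose to reach, as a shift and turn from the pose commanded when the call began, along the tool's axes at that moment; what a row does not reach only later rows make up. A row lasts 1/12 s, in which the tool goes at most 41.7 mm and 7.16 degrees, less where a joint would pass 70% of its speed; a pose out of reach is approached as far as the arm can. A call with a gripper value outside its range is refused whole. The fingers move at their own pace and stop on an object; "force" is the grip in N (left out, the last holds). Time passes only in rows, so rows that repeat a pose let the fingers close. It gives the time, the measured TCP pose, the force, the opening and the grip force at its end, in the units of the state.
- get_state(): the state, without advancing time (a new reading comes with each control period).
- get_image(name): name is "scene" or "top"; returns a dict with "image" (400x640x3 uint8, red, green, blue), "fx", "fy", "cx", "cy" (pixels), "pose" (4x4, takes a point from camera to world coordinates). Camera axes: x right, y up, looking along -z (the intrinsics and any distortion apply to the point x, -y, -z); pixel columns grow to the right and rows downward; lengths in m; the calibration is good to about 2 mm. A picture is of the moment at which its call begins. There is no depth.
- job_done(): hands the job in; it is judged then, once.
The state is a dict: "t": time; "qpos": joint angles; "dq": joint speeds; "tau": joint torques, N m; "eef_pos": TCP position; "tcp_rot": TCP orientation; "force": force on the tool from outside, world axes, zero at the start; "ft_torque": the same for the moment, N m; "gripper_width": finger opening in m; "grip_force": force on a finger pad.
Only numpy, scipy, OpenCV 4.12 (cv2) and the standard library are available. Lean on these libraries where they do the work, as an engineer would, in place of code of your own. Each camera call takes 0.05 s, during which the arm holds its last target. There are 200 camera calls.

## Working session

There is one attempt and no reset: what is moved stays moved. The work goes in short steps, Python scripts to look and compute and a tool call to move; the robot and the scene stay as the last step left them, time stands still between calls to the robot, and variables do not carry over. Pictures are saved under pics/ and viewed, at most 10 in all, crops included, and the job is handed in when it is done.

Besides the shell and the picture viewer there is one more tool, called after "Emit:" as name(argument=value, ...) on one line, values as JSON. move_arm: Moves the arm, as the interface text tells. Its arguments: {"type":"object","properties":{"motion":{"type":"array"},"force":{"type":"number"}},"required":["motion"]}

```bash
ls; mkdir -p pics; python3 - <<'E'
from rig import *
import cv2
for n in("scene","top"):
    d=get_image(n);cv2.imwrite(f"pics/{n}0.png",d["image"][:,:,::-1]);print(n,{k:d[k] for k in d if k!="image"})
s=get_state();print(s)
E
```

```text
pics
scene {'fx': 466.85603130065726, 'fy': 466.85603130065726, 'cx': 317.2273583424935, 'cy': 204.09143711221148, 'pose': array([[ 0.57364499, -0.55967737,  0.59807413,  1.40031224],
       [ 0.81908819,  0.38741037, -0.42309307, -0.5610128 ],
       [ 0.0050955 ,  0.73258068,  0.68066114,  1.01994273],
       [ 0.        ,  0.        ,  0.        ,  1.        ]])}
top {'fx': 430.10354146320554, 'fy': 430.10354146320554, 'cx': 313.3023649140246, 'cy': 202.81889522241818, 'pose': array([[ 0.12298581,  0.9713149 , -0.2035236 ,  0.32603898],
       [-0.99240618,  0.12080856, -0.02313598, -0.01858453],
       [ 0.00211507,  0.20482347,  0.97879664,  1.26941011],
       [ 0.        ,  0.        ,  0.        ,  1.        ]])}
{'t': 0.1, 'qpos': array([ 1.14883314,  0.33385983,  0.03987271,  1.46615741, -0.01343926,
        1.34333541, -0.05846525]), 'dq': array([ 0.0014479 , -0.0023469 ,  0.00038719, -0.00212031,  0.00070261,
       -0.00182683, -0.00053106]), 'tau': array([ 3.45132088e-03, -6.57808757e+01,  1.33958839e+00, -4.04707789e+01,
       -5.96324774e-02,  4.10281238e-02,  5.34968558e-05]), 'eef_pos': array([ 0.20602584, -0.61603337,  0.22174799]), 'tcp_rot': array([[ 9.48359034e-01,  3.17198456e-01, -5.32074000e-04],
       [ 3.17198896e-01, -9.48358008e-01,  1.39629445e-03],
       [-6.16941939e-05, -1.49296174e-03, -9.99998884e-01]]), 'force': array([-0.13462674, -0.8894379 ,  0.04526282]), 'ft_torque': array([-0.02476574,  0.06368184,  0.03333058]), 'grip_force': 0.0, 'gripper_width': 0.0873526194899958}
```

View pics/scene0.png

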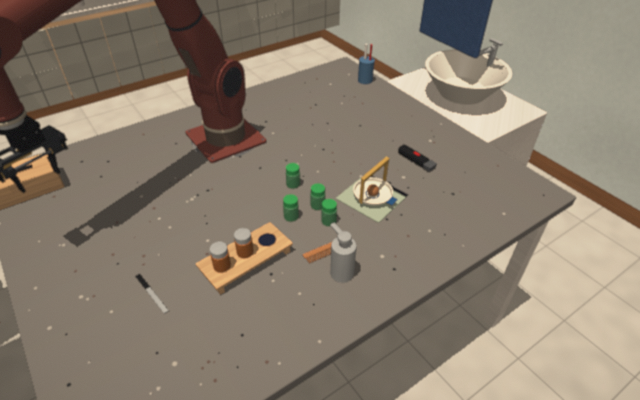

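View pics/top0.png

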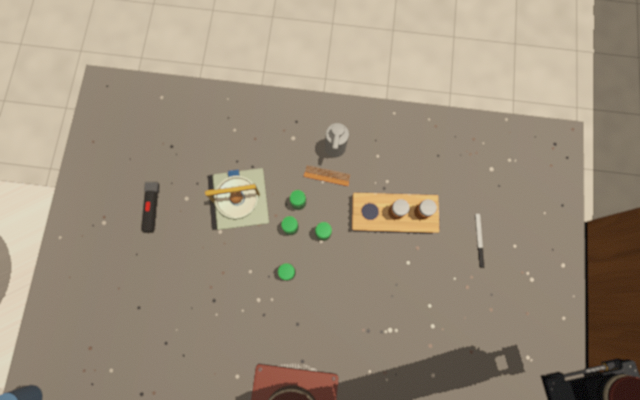

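The scene view shows four green jars and the dish at (375,190). In the top view the jar farthest right (lowest y) is at (323,231), the felt disc is at (371,212), the ambers are at (400,208) and (427,208), and the dish is at (237,197) with its lip pointing up and the stripe on the left.

```bash
cat > h.py <<'E'
import numpy as np,cv2
from rig import *
def ray(d,u,v,z):
    R=d["pose"][:3,:3];c=d["pose"][:3,3]
    r=R@np.array([(u-d["cx"])/d["fx"],-(v-d["cy"])/d["fy"],-1]);return c+r*(z-c[2])/r[2]
def proj(d,P):
    p=d["pose"][:3,:3].T@(np.asarray(P)-d["pose"][:3,3]);return np.array([d["cx"]-d["fx"]*p[0]/p[2],d["cy"]+d["fy"]*p[1]/p[2]])
E
python3 - <<'E'
from h import *
t=get_image("top");s=get_image("scene")
def blobs(d,lo,hi,mn):
    h=cv2.cvtColor(d["image"],cv2.COLOR_RGB2HSV);m=cv2.inRange(h,lo,hi)
    n,l,st,c=cv2.connectedComponentsWithStats(m);return [(c[i].round(1),st[i,4],st[i,:4]) for i in range(1,n) if st[i,4]>mn]
for nm,lo,hi in(("green",(50,120,30),(75,255,255)),("blue",(105,80,20),(130,255,255)),("wood",(8,110,120),(25,255,255))):
    for q,d in(("top",t),("scene",s)):
        print(nm,q)
        for b in blobs(d,lo,hi,15):print(b, ray(d,*b[0],{"green":.07,"blue":.04,"wood":.04}[nm])[:2].round(3))
a=cv2.resize(t["image"][120:300,130:260],None,fx=3,fy=3,interpolation=cv2.INTER_CUBIC)
b=cv2.resize(t["image"][120:300,265:400],None,fx=3,fy=3,interpolation=cv2.INTER_CUBIC)
cv2.imwrite("pics/c1.png",np.hstack([a,b])[:,:,::-1])
c=cv2.resize(s["image"][145:295,195:445],None,fx=3.2,fy=3.2,interpolation=cv2.INTER_CUBIC)
cv2.imwrite("pics/c2.png",c[:,:,::-1])
E
```

```text
green top
(array([297.1, 198. ]), np.int32(174), array([290, 191,  15,  15], dtype=int32)) [0.584 0.057]
(array([289.1, 224.3]), np.int32(177), array([282, 217,  15,  15], dtype=int32)) [0.506 0.07 ]
(array([322.8, 230.1]), np.int32(173), array([316, 223,  14,  15], dtype=int32)) [ 0.501 -0.026]
(array([285.9, 271.5]), np.int32(191), array([278, 264,  16,  16], dtype=int32)) [0.374 0.061]
green scene
(array([292.1, 169.1]), np.int32(119), array([286, 164,  13,  11], dtype=int32)) [0.382 0.058]
(array([317.4, 189.8]), np.int32(137), array([311, 184,  13,  13], dtype=int32)) [0.513 0.067]
(array([290.1, 201. ]), np.int32(150), array([284, 195,  13,  13], dtype=int32)) [ 0.508 -0.03 ]
(array([328.3, 205.6]), np.int32(165), array([321, 199,  15,  14], dtype=int32)) [0.59  0.053]
blue top
blue scene
(array([456.3,  22.2]), np.int32(2858), array([421,   0,  70,  57], dtype=int32)) [-0.206  1.475]
(array([391.2, 200.7]), np.int32(29), array([387, 198,   9,   7], dtype=int32)) [0.658 0.246]
(array([266.6, 239.4]), np.int32(87), array([260, 235,  14,  10], dtype=int32)) [ 0.578 -0.155]
wood t
[... 466 characters left out ...]
pe=int32)) [-1.379 -0.061]
(array([ 36.6, 171.2]), np.int32(645), array([ 16, 155,  40,  33], dtype=int32)) [-0.123 -0.626]
(array([ 20.6, 161.4]), np.int32(89), array([ 11, 156,  26,  12], dtype=int32)) [-0.21  -0.659]
(array([371.1, 174.5]), np.int32(219), array([359, 157,  30,  46], dtype=int32)) [0.523 0.277]
(array([  5.8, 185.7]), np.int32(151), array([  0, 178,  15,  18], dtype=int32)) [-0.099 -0.723]
(array([374.9, 189.8]), np.int32(37), array([372, 186,   7,   8], dtype=int32)) [0.589 0.238]
(array([243.6, 256.9]), np.int32(2009), array([196, 223,  96,  67], dtype=int32)) [ 0.599 -0.24 ]
(array([317.6, 252.6]), np.int32(294), array([303, 243,  28,  20], dtype=int32)) [ 0.702 -0.064]
```

View pics/c1.png

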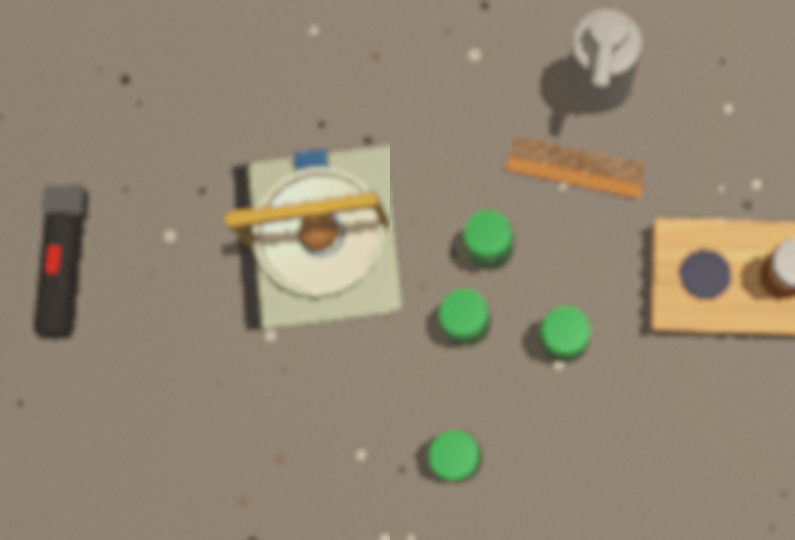

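View pics/c2.png

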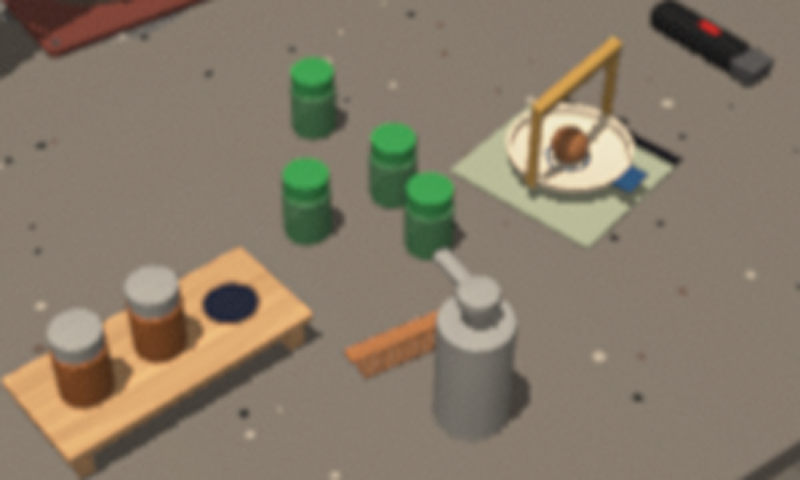

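The crops show the target jar's lid centre at top pixel (323.3,230), the disc at (370,211.3), the arch bar from (206,192.7) to (256,186.7), and the mat corners.

```bash
python3 - <<'E'
from h import *
t=get_image("top");s=get_image("scene")
L=lambda x,y:(130+x/3,120+y/3); Rr=lambda x,y:(265+(x-390)/3,120+y/3); S=lambda x,y:(195+x/3.2,145+y/3.2)
p=lambda n,d,uv,z:print(n,ray(d,*uv,z)[:2].round(4))
p("jar",t,Rr(565.5,331),.076);p("jar",s,S(306,174),.076)
p("pad",t,Rr(705,274),.04);p("pad",s,S(230,303),.04)
p("ambNear",s,S(152,286),.116);p("ambFar",s,S(77,330),.116);p("ambN",t,(400.5,208),.116);p("ambF",t,(427.5,208.3),.116)
for n,uv in(("m1",(390,145)),("m2",(402,310)),("m3",(247,328)),("m4",(234,165))):p(n,t,L(*uv),.004)
p("bar",t,L(228,218),.124);p("bar",t,L(378,200),.124);p("barS",s,S(539,105),.124);p("barS",s,S(616,43),.124)
p("riser r",t,(439,193.5),.04);p("riser l",t,(352.5,193),.04);p("rl2",t,(352,231),.04);p("rr2",t,(438,232.5),.04)
E
```

```text
jar [ 0.4997 -0.0284]
jar [ 0.5084 -0.028 ]
pad [ 0.5769 -0.1563]
pad [ 0.5796 -0.1552]
ambNear [ 0.5899 -0.2301]
ambFar [ 0.5986 -0.303 ]
ambN [ 0.5809 -0.2297]
ambF [ 0.5892 -0.303 ]
m1 [0.6759 0.1862]
m2 [0.5092 0.1492]
m3 [0.4725 0.2986]
m4 [0.6355 0.3402]
bar [0.5561 0.303 ]
bar [0.5897 0.17  ]
barS [0.5971 0.1765]
barS [0.5659 0.2996]
riser r [ 0.655  -0.3523]
riser l [ 0.6251 -0.1001]
rl2 [ 0.5131 -0.1104]
rr2 [ 0.5393 -0.3567]
```

Emit:
move_arm(motion=[-1,46.9,-46.3,2.2,0,0,-1.363,-1,46.9,-46.3,2.2,0,0,-1.363,-1,46.9,-46.3,2.2,0,0,-1.363,-1,46.9,-46.3,2.2,0,0,-1.363,-1,46.9,-46.3,2.2,0,0,-1.363,-1,46.9,-46.3,2.2,0,0,-1.363,-1,46.9,-46.3,2.2,0,0,-1.363,-1,46.9,-46.3,2.2,0,0,-1.363,-1,46.9,-46.3,2.2,0,0,-1.363,-1,46.9,-46.3,2.2,0,0,-1.363,-1,46.9,-46.3,2.2,0,0,-1.363,-1,46.9,-46.3,2.2,0,0,-1.363,-1,46.9,-46.3,2.2,0,0,-1.363,-1,46.9,-46.3,2.2,0,0,-1.363,-1,46.9,-46.3,2.2,0,0,-1.363,-1,46.9,-46.3,2.2,0,0,-1.363,-1,46.9,-46.3,2.2,0,0,-1.363,-1,46.9,-46.3,2.2,0,0,-1.363,-1,46.9,-46.3,2.2,0,0,-1.363])

```text
t: 1.88
eef_pos: [0.5039, -0.0291, 0.2004]
tcp_rot: [[-0.115, 0.993, -0.001], [0.993, 0.115, -0.0], [-0.0, -0.001, -1.0]]
force: [0.2, -1.2, 0.1]
gripper_width: 0.0873
grip_force: 0.0
```

Emit:
move_arm(motion=[-1,0.1,0,4,0,0,0,-1,0.1,0,8,0,0,0,-1,0.1,0,11,0,0,0,-1,0.1,0,13.5,0,0,0,-1,0.1,0,15.5,0,0,0,-1,0.1,0,16.9,0,0,0,-1,0.1,0,16.9,0,0,0,0,0.1,0,16.9,0,0,0,0.2,0.1,0,16.9,0,0,0,0.5,0.1,0,16.9,0,0,0,1,0.1,0,16.9,0,0,0,1,0.1,0,16.9,0,0,0,1,0.1,0,16.9,0,0,0,1,0.1,0,16.9,0,0,0,1,0.1,0,16.9,0,0,0,1,0.1,0,16.9,0,0,0], force=15)

```text
t: 3.22
eef_pos: [0.504, -0.0276, 0.0318]
tcp_rot: [[-0.115, 0.993, -0.0], [0.993, 0.115, -0.0], [-0.0, -0.0, -1.0]]
force: [-1.8, -0.5, 4.9]
gripper_width: 0.0477
grip_force: 15.0
```

Emit:
move_arm(motion=[1,0,0,-3,0,0,0,1,0,0,-6,0,0,0,1,0,0,-9,0,0,0,1,-2,1,-10,0,0,0,1,-5,2,-10,0,0,0,1,-8,3.5,-10,0,0,0,1,-11,5,-10,0,0,0,1,-13,5.7,-10,0,0,0,1,-13.5,6,-10,0,0,0,1,-13.5,6,-10,0,0,0,1,-13.5,6,-8,0,0,0,1,-13.5,6,-6.5,0,0,0,1,-13.5,6,-6.5,0,0,0,1,-13.5,6,-6.5,0,0,0])

```text
t: 4.38
eef_pos: [0.5782, -0.1532, 0.0961]
tcp_rot: [[-0.116, 0.993, -0.002], [0.993, 0.116, 0.001], [0.001, -0.002, -1.0]]
force: [0.3, 0.6, -0.4]
gripper_width: 0.0477
grip_force: 15.0
```

```bash
python3 - <<'E'
from h import *
s=get_image("scene");e=get_state()["eef_pos"];print(e)
c=cv2.resize(s["image"][170:310,180:340],None,fx=4,fy=4,interpolation=cv2.INTER_CUBIC)
print((proj(s,[e[0],e[1],.04])-[180,170])*4,(proj(s,[e[0],e[1],e[2]-.031])-[180,170])*4,(proj(s,[e[0],e[1],e[2]+.045])-[180,170])*4)
cv2.imwrite("pics/c3.png",c[:,:,::-1])
E
```

```text
[ 0.57899698 -0.15358205  0.09711316]
[349.03745369 277.23353677] [346.52067299 251.92929352] [338.79210271 174.2246202 ]
```

View pics/c3.png

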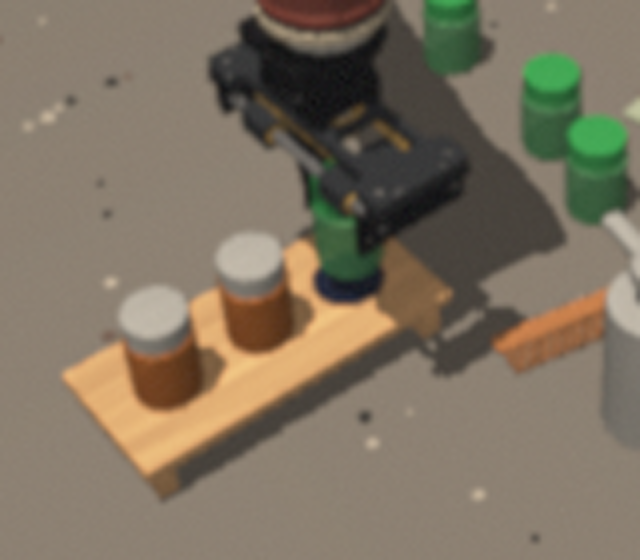

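The picture shows the jar straight above the disc (349,279), with the projected TCP at (349,277). I'll lower it and release.

Emit:
move_arm(motion=[1,-0.1,0,1,0,0,0,1,-0.1,0,1.8,0,0,0,1,-0.1,0,2.2,0,0,0,1,-0.1,0,2.5,0,0,0,1,-0.1,0,2.5,0,0,0,1,-0.1,0,2.5,0,0,0,-0.3,-0.1,0,2.5,0,0,0,-0.6,-0.1,0,2.5,0,0,0,-1,-0.1,0,2.5,0,0,0,-1,-0.1,0,2.5,0,0,0,-1,-0.1,0,2.5,0,0,0,-1,-0.1,0,2.5,0,0,0])

```text
t: 5.43
eef_pos: [0.5792, -0.1558, 0.0716]
tcp_rot: [[-0.115, 0.993, 0.0], [0.993, 0.115, 0.0], [0.0, 0.0, -1.0]]
force: [0.1, 0.1, -0.7]
gripper_width: 0.0797
grip_force: 0.0
```

Emit:
move_arm(motion=[-1,0,0,-1,0,0,0,-1,0,0,-4,0,0,0,-1,0,0,-8,0,0,0,-1,0,0,-12,0,0,0,-1,0,0,-15,0,0,0,-1,39.2,4.3,-15,0,0,-0.13,-1,39.2,4.3,-15,0,0,-0.13,-1,39.2,4.3,-15,0,0,-0.13,-1,39.2,4.3,-15,0,0,-0.13,-1,39.2,4.3,-15,0,0,-0.13,-1,39.2,4.3,-15,0,0,-0.13,-1,39.2,4.3,-15,0,0,-0.13,-1,39.2,4.3,-15,0,0,-0.13,-1,39.2,4.3,-15,0,0,-0.13,-1,39.2,4.3,-15,0,0,-0.13,-1,39.2,4.3,-15,0,0,-0.13,-1,39.2,4.3,-15,0,0,-0.13,-1,39.2,4.3,-15,0,0,-0.13])

```text
t: 6.93
eef_pos: [0.5772, 0.2377, 0.222]
tcp_rot: [[-0.242, 0.97, 0.0], [0.97, 0.242, -0.001], [-0.001, 0.0, -1.0]]
force: [1.2, -1.1, 0.1]
gripper_width: 0.0872
grip_force: 0.0
```

```bash
python3 - <<'E'
from h import *
s=get_image("scene");t=get_image("top");st=get_state();e=st["eef_pos"];print(e,st["qpos"].round(2))
A=s["image"][130:280,230:450];c=cv2.resize(A,None,fx=3.6,fy=3.6,interpolation=cv2.INTER_CUBIC)
f=lambda P:(proj(s,P)-[230,130])*3.6
print(f([.579,-.1555,.116]),f([.577,.239,.124]),f([e[0],e[1],.124]))
cv2.imwrite("pics/c4.png",c[:,:,::-1])
E
```

```text
[0.57751782 0.23677308 0.22181549] [ 0.1   0.37 -0.73  1.5   0.25  1.37 -0.4 ]
[125.18392349 326.48586367] [522.16422477 133.30711244] [520.56235708 134.53675702]
```

View pics/c4.png

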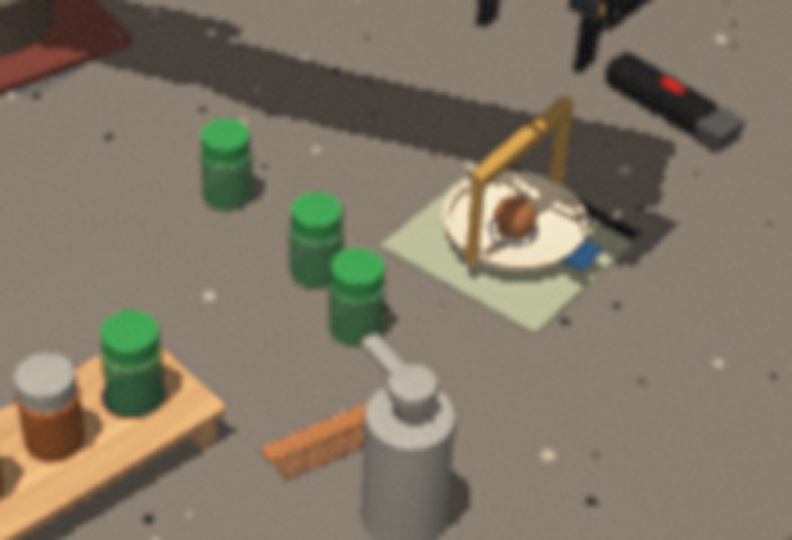

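The green jar stands on the disc and is released. The arch bar runs from (476,177) to (567,103), centred under the gripper. Next I'll descend and close in stages.

Emit:
move_arm(motion=[-1,0,0,3,0,0,0,-1,0,0,6,0,0,0,-1,0,0,9,0,0,0,-0.7,0,0,11,0,0,0,-0.4,0,0,12.2,0,0,0,-0.1,0,0,12.5,0,0,0,0.2,0,0,12.5,0,0,0,0.3,0,0,12.5,0,0,0,0.35,0,0,12.5,0,0,0,0.4,0,0,12.5,0,0,0,0.4,0,0,12.5,0,0,0], force=8)

```text
t: 7.95
eef_pos: [0.5775, 0.2388, 0.0976]
tcp_rot: [[-0.243, 0.97, 0.002], [0.97, 0.243, 0.0], [0.0, 0.002, -1.0]]
force: [-0.3, 0.0, 0.4]
gripper_width: 0.042
grip_force: 0.0
```

```bash
python3 - <<'E'
from h import *
s=get_image("scene");t=get_image("top");st=get_state();print(st["eef_pos"],st["gripper_width"],st["force"])
for d in(t,s):
    m=cv2.inRange(cv2.cvtColor(d["image"],cv2.COLOR_RGB2HSV),(50,120,30),(75,255,255));n,l,q,c=cv2.connectedComponentsWithStats(m)
    for i in range(1,n):
        if q[i,4]>60:print(c[i].round(1),q[i,4],ray(d,*c[i],.11)[:2].round(4))
c=cv2.resize(s["image"][110:220,320:440],None,fx=5,fy=5,interpolation=cv2.INTER_CUBIC)
cv2.imwrite("pics/c5.png",c[:,:,::-1])
E
```

```text
[0.57719414 0.23870547 0.09714729] 0.03370145893434428 [-0.34347807  0.49388823 -0.85018629]
[297. 198.] 172 [0.5752 0.0551]
[371.7 205.5] 126 [ 0.5796 -0.1516]
[289.  224.4] 180 [0.4993 0.0672]
[292.1 168.8] 121 [0.424  0.0328]
[317.4 189.8] 137 [0.5502 0.0406]
[328.2 205.6] 164 [0.6237 0.0269]
[265.6 223.6] 177 [ 0.5847 -0.1566]
```

View pics/c5.png

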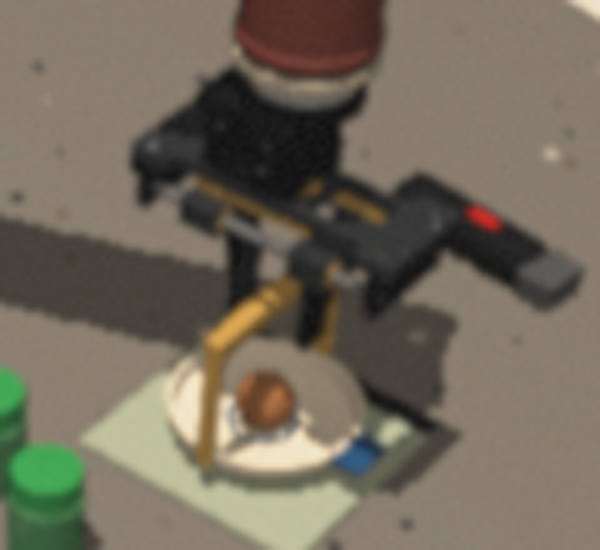

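The fingers straddle the bar near (285,295), and the jar measures within about 4 mm of the disc. Closing slowly.

Emit:
move_arm(motion=[0.45,0,0,0,0,0,0,0.5,0,0,0,0,0,0,0.53,0,0,0,0,0,0,0.56,0,0,0,0,0,0,0.59,0,0,0,0,0,0,0.62,0,0,0,0,0,0,0.65,0,0,0,0,0,0,0.68,0,0,0,0,0,0,0.71,0,0,0,0,0,0,0.75,0,0,0,0,0,0,0.8,0,0,0,0,0,0,1,0,0,0,0,0,0,1,0,0,0,0,0,0,1,0,0,0,0,0,0], force=8)

```text
t: 9.22
eef_pos: [0.5769, 0.2385, 0.0964]
tcp_rot: [[-0.242, 0.97, -0.0], [0.97, 0.242, -0.0], [0.0, -0.0, -1.0]]
force: [0.9, -0.3, -1.9]
gripper_width: 0.0139
grip_force: 8.0
```

Emit:
move_arm(motion=[1,0,0,0,0,0,0,1,0,0,0,0,0,0,1,0,0,0,0,0,0], force=35)

```text
t: 9.47
eef_pos: [0.5769, 0.2385, 0.0966]
tcp_rot: [[-0.243, 0.97, -0.0], [0.97, 0.243, 0.0], [0.0, -0.0, -1.0]]
force: [-0.1, -0.4, -3.5]
gripper_width: 0.0135
grip_force: 35.0
```

Lift gently, in two calls (12.5 cm in all).

Emit:
move_arm(motion=[1,0,0,-0.1,0,0,0,1,0,0,-0.3,0,0,0,1,0,0,-0.6,0,0,0,1,0,0,-1,0,0,0,1,0,0,-1.5,0,0,0,1,0,0,-2,0,0,0,1,0,0,-2.5,0,0,0,1,0,0,-3,0,0,0,1,0,0,-3.5,0,0,0,1,0,0,-4,0,0,0,1,0,0,-4.5,0,0,0,1,0,0,-5,0,0,0,1,0,0,-5.5,0,0,0,1,0,0,-6,0,0,0,1,0,0,-6.4,0,0,0,1,0,0,-6.7,0,0,0,1,0,0,-6.9,0,0,0,1,0,0,-7,0,0,0,1,0,0,-7,0,0,0])

```text
t: 11.05
eef_pos: [0.5769, 0.2386, 0.1667]
tcp_rot: [[-0.243, 0.97, 0.0], [0.97, 0.243, 0.0], [0.0, 0.0, -1.0]]
force: [0.2, 0.5, -2.6]
gripper_width: 0.0136
grip_force: 35.0
```

Emit:
move_arm(motion=[1,0,0,-0.1,0,0,0,1,0,0,-0.3,0,0,0,1,0,0,-0.6,0,0,0,1,0,0,-1,0,0,0,1,0,0,-1.5,0,0,0,1,0,0,-2,0,0,0,1,0,0,-2.5,0,0,0,1,0,0,-3,0,0,0,1,0,0,-3.5,0,0,0,1,0,0,-4,0,0,0,1,0,0,-4.5,0,0,0,1,0,0,-4.9,0,0,0,1,0,0,-5.2,0,0,0,1,0,0,-5.4,0,0,0,1,0,0,-5.5,0,0,0,1,0,0,-5.5,0,0,0,1,0,0,-5.5,0,0,0,1,0,0,-5.5,0,0,0])

```text
t: 12.55
eef_pos: [0.5768, 0.2385, 0.2213]
tcp_rot: [[-0.243, 0.97, -0.0], [0.97, 0.243, -0.0], [-0.0, -0.0, -1.0]]
force: [-0.7, 0.2, -2.4]
gripper_width: 0.0136
grip_force: 35.0
```

```bash
python3 - <<'E'
from h import *
s=get_image("scene");st=get_state();print(st["eef_pos"],st["qpos"].round(2),st["force"],st["gripper_width"])
c=cv2.resize(s["image"][60:230,310:460],None,fx=3.5,fy=3.5,interpolation=cv2.INTER_CUBIC)
cv2.imwrite("pics/c6.png",c[:,:,::-1])
E
```

```text
[0.57683228 0.23850041 0.22131629] [ 0.1   0.37 -0.73  1.5   0.25  1.37 -0.4 ] [-0.93056047 -1.60241585 -3.2582154 ] 0.013670425297636077
```

View pics/c6.png

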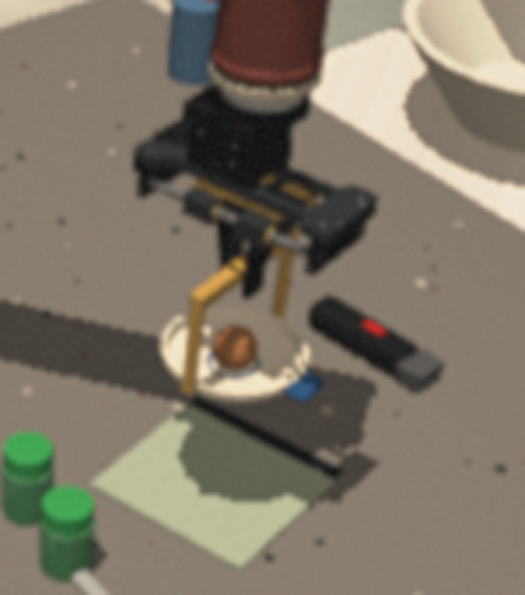

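The dish is up and level, with the ball centred at (236,347). Turning slowly in two calls.

Emit:
move_arm(motion=[1,0,0,0,0,0,-0.01,1,0,0,0,0,0,-0.03,1,0,0,0,0,0,-0.06,1,0,0,0,0,0,-0.1,1,0,0,0,0,0,-0.15,1,0,0,0,0,0,-0.2,1,0,0,0,0,0,-0.25,1,0,0,0,0,0,-0.3,1,0,0,0,0,0,-0.35,1,0,0,0,0,0,-0.4,1,0,0,0,0,0,-0.45,1,0,0,0,0,0,-0.5,1,0,0,0,0,0,-0.55,1,0,0,0,0,0,-0.6,1,0,0,0,0,0,-0.65,1,0,0,0,0,0,-0.7,1,0,0,0,0,0,-0.74,1,0,0,0,0,0,-0.77,1,0,0,0,0,0,-0.79,1,0,0,0,0,0,-0.8])

```text
t: 14.27
eef_pos: [0.577, 0.2385, 0.2215]
tcp_rot: [[-0.866, 0.501, -0.0], [0.501, 0.866, 0.0], [0.0, 0.0, -1.0]]
force: [0.3, -0.9, -3.0]
gripper_width: 0.0135
grip_force: 35.0
```

Emit:
move_arm(motion=[1,0,0,0,0,0,-0.01,1,0,0,0,0,0,-0.03,1,0,0,0,0,0,-0.06,1,0,0,0,0,0,-0.1,1,0,0,0,0,0,-0.15,1,0,0,0,0,0,-0.2,1,0,0,0,0,0,-0.25,1,0,0,0,0,0,-0.3,1,0,0,0,0,0,-0.35,1,0,0,0,0,0,-0.4,1,0,0,0,0,0,-0.45,1,0,0,0,0,0,-0.5,1,0,0,0,0,0,-0.55,1,0,0,0,0,0,-0.6,1,0,0,0,0,0,-0.65,1,0,0,0,0,0,-0.7,1,0,0,0,0,0,-0.74,1,0,0,0,0,0,-0.76,1,0,0,0,0,0,-0.77,1,0,0,0,0,0,-0.77])

```text
t: 15.93
eef_pos: [0.5769, 0.2385, 0.2216]
tcp_rot: [[-0.97, -0.242, -0.0], [-0.242, 0.97, 0.0], [0.0, 0.0, -1.0]]
force: [0.5, 0.5, -1.7]
gripper_width: 0.0136
grip_force: 35.0
```

Emit:
move_arm(motion=[1,0,0,0,0,0,0,1,0,0,0,0,0,0,1,0,0,0,0,0,0,1,0,0,0,0,0,0,1,0,0,0,0,0,0,1,0,0,0,0,0,0])

```text
t: 16.43
eef_pos: [0.5769, 0.2386, 0.2216]
tcp_rot: [[-0.97, -0.242, -0.0], [-0.242, 0.97, 0.0], [0.0, 0.0, -1.0]]
force: [0.3, 0.2, -2.1]
gripper_width: 0.0136
grip_force: 35.0
```

```bash
python3 - <<'E'
from h import *
s=get_image("scene");st=get_state();print(st["eef_pos"],st["qpos"].round(2),np.abs(st["dq"]).max(),st["gripper_width"])
c=cv2.resize(s["image"][60:300,190:450],None,fx=2.4,fy=2.4,interpolation=cv2.INTER_CUBIC)
cv2.imwrite("pics/c7.png",c[:,:,::-1])
E
```

```text
[0.57693995 0.23856424 0.22159431] [ 0.29  0.46 -1.02  1.49  0.39  1.41  1.07] 0.001367655449296956 0.013888808910302431
```

View pics/c7.png

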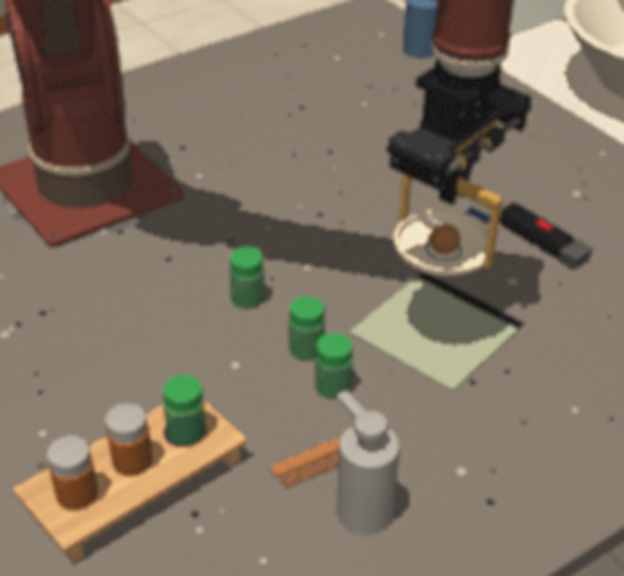

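The blue lip at (480,215) now points to the striped side, the ball sits centred at (445,240), and the row on the riser is complete. Handing in.

```bash
python3 -c "
from rig import *
print(job_done())"
```

```text
the job is handed in; nothing more can be done
None
```

I handed the job in: the green jar stands released on the felt disc, about 4 mm off its centre. The dish is held level about 12 cm above its mat with the lip turned to the striped side and the ball in the ring; no verdict came back.

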